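# Close the rolling mill and zero its gap gauge

### The job

Wind the rolling mill's crank clockwise until the rolls are fully closed and the crank comes up against its stop. Then turn the bezel of the round gap gauge until its red zero mark stands right at the tip of the black hand, leaving the crank closed. Leave the loose things around and on the mill where they are.

Things in the scene. Friction and masses are not known exactly. Their poses are not given: they have to be found in the camera images.
- mill: green bench rolling mill, fixed to the bench: base plate 200 x 300 mm and 22 mm thick, two side housings, and a flat bridge on top, 125 mm (x) by 290 mm (y), its top face 175 mm above the bench. Origin on the bench 25 mm behind the centre of the base plate, under the middle of the bridge; x points to the mill's back, y to its left where the crank is, z up
- crank (a joint): turn of the steel crank on the left of the bridge about its vertical axis, in rad; grows as it is wound clockwise seen from above, closing the rolls; starts anywhere between 2 and 7.5; the stop with the rolls closed is at 14.5. It stays where it is left. The gauge's hand turns half a turn clockwise for each turn of the crank
- crank_axis (a point): point on the crank's vertical turning axis, at the height of the middle of its handle (52 mm above the bridge)
- crank_handle (a point): middle of the crank's upright orange handle, a freely spinning grip 16 to 18 mm in diameter and 48 mm tall (bottom 26 mm, top 74 mm above the bridge), 50 mm from the crank's axis; the crank's arm lies below it, up to 23 mm above the bridge
- gauge_centre (a point): on the vertical axis of the round gap gauge at the right of the bridge, 32 mm above the bridge, at mid-height of its steel bezel: 66 mm in diameter, 20 mm tall (22 to 42 mm above the bridge), over a 54 mm case. The bezel and the pale dial face on it turn together, endlessly both ways, with some friction, and stay where left. The gauge sits at a different yaw each time
- bezel_zero (a point): red zero mark on the dial face, 25 mm from the gauge's axis; it turns with the bezel and is the only red mark (a red stripe runs on down the bezel's rim)
- pointer_tip (a point): tip of the gauge's thin black hand, 25 mm from the gauge's axis; the broad stub on the other side of the brass hub is its tail. It moves only with the crank
- disc: loose silver disc 24 mm in diameter, 4 mm thick, lying on the mill's bridge between crank and gauge; bystander, origin under its centre
- pearl_ring: loose brass finger ring with a pearl, 26 mm across, lying on the front of the mill's base plate; bystander, origin under its centre
- pliers: pliers with orange handles, 175 mm long, lying on the bench to the left; bystander, origin at the joint
- file: flat file with a wooden handle, 240 mm long, lying on the bench to the right; bystander, origin under its middle
- flux_jar: jar 52 mm in diameter and 65 mm tall on the bench to the left; bystander, origin under its centre
- bench_block: steel block 75 x 75 x 22 mm on the bench to the left; bystander, origin under its centre
- screw_block: wooden block 110 x 60 x 28 mm with screws in it, on the bench to the right; bystander, origin under its centre

How it is judged:
By the outcome, as a careful person would: the job done as asked, in the order asked, and still so for the second after the job is handed in, with the robot touching nothing.
It also fails if it takes over 69 s, if anything falls off the work surface, if the arm or the gripper's body presses on something with over 40 N, if the wrist force passes 120 N, or if a joint passes its speed limit or range.

### The arm

A 7-joint arm with a two-finger parallel gripper is mounted at the origin on the work surface. World frame = base frame: x ahead of the robot, y to its left, z up, the work surface at z = 0. Lengths are in mm, angles in rad, forces in N, time in s.
With the tool pointing down it reaches from about 400 to 875 mm from the base axis. Payload 4.4 kg.
Tool frame: the origin (TCP) lies between the finger pads; the fingertips stand 17 mm ahead of it and the grasp point (between the pads) lies 2 mm behind it; z points along the fingers, y is the line along which they close (so a half turn about z gives the same grasp; the last joint's range is limited). The gripper opens to 85 mm and grips with 20 to 120 N. Pads are 22 mm wide; open, the fingers measure 114 mm over their backs; the gripper's body (76 mm by 85 mm) begins 54 mm behind the grasp point. The pads swing forward as they close: fully open they stand 13 mm farther back than shut.
Start: joints at [1.242, 0.628, 0.038, 1.517, -0.027, 0.996, -0.02], TCP at [168.887, -627.69, 248.313] pointing down, gripper open.
Joint ranges: [-3.06, 3.06], [-0.37, 2.12], [-1.25, 1.32], [0.18, 2.47], [-1.1, 4.24], [0.23, 1.98], [-2.94, 2.94]. Speed limits (rad/s): [2.57, 2.57, 3.14, 3.14, 3.14, 3.14, 3.14].

### API

Orientations are given as [roll, pitch, yaw] about the fixed x, y, z axes, in that order (R = Rz(yaw) Ry(pitch) Rx(roll)).
In Python, from cell import sensors, get_image, ctrl gives the robot as it stands.
- The arm moves only by the tool send_rows, never from a script. Its argument "series" is a list of rows, each a list of 3 entries, a list of its own where there are three numbers: the finger opening in mm, from 0 to 85.4, then the shift along the world's x, y, z in units of 60 mm (1.0 is 60 mm), then the turn, a rotation vector about the world's x, y, z in units of 5 degrees (1.0 is 5 degrees). A call has 1 to 8 rows; each row shifts and turns the commanded pose from where the row before left it; what a row does not reach is not made up. A row lasts 1/8 s, in which the tool goes at most 62.5 mm and 10.7 degrees, less where a joint would pass 70% of its speed; a pose out of reach is approached as far as the arm can. A call is refused whole if a number of a shift passes 1 or a number of a turn 1, either way. A call with a gripper value outside its range is refused whole. The fingers move at their own pace and stop on an object; the grip force is fixed at half the most. Time passes only in rows, so rows that do not move let the fingers close. It gives the time, the measured TCP pose, the force, the opening and the grip force at its end, in the units of the state.
- sensors.read_state(): the state, without advancing time (a new reading comes with each control period).
- get_image(name): name is "scene" or "top" or "wrist"; returns a dict with "img" (384x512x3 uint8, red, green, blue), "depth" (384x512 float32, mm along the optical axis (not along the pixel's ray), 0 where there is no reading), "vfov" (degrees; the focal length in pixels is half the picture's height over the tangent of half this angle, whatever the lens; pixels are square), "cx", "cy" (the principal point, pixels), "world_to_cam" (4x4, takes a point from world to camera coordinates). Camera axes: x right, y down, z forward; pixel columns grow to the right and rows downward; lengths in mm; the calibration is good to about 2 mm. A picture is of the moment at which its call begins.
- ctrl.finish_job(): hands the job in; it is judged then, once.
The state is a dict: "clock": time; "qpos": joint angles; "qd": joint speeds; "tau": joint torques, N m; "eef_pos": TCP position; "tool_rot": TCP orientation; "force": force on the tool from outside, world axes, zero at the start; "torque": the same for the moment, N m; "width": finger opening in mm; "gripper_force": force on a finger pad.
Only numpy, scipy, OpenCV 4.12 (cv2) and the standard library are available. Lean on these libraries where they do the work, as an engineer would, in place of code of your own. Each camera call takes 0.05 s, during which the arm holds its last target. There are 200 camera calls.

## Working session

There is one attempt and no reset: what is moved stays moved. The work goes in short steps, Python scripts to look and compute and a tool call to move; the robot and the scene stay as the last step left them, time stands still between calls to the robot, and variables do not carry over. Pictures are saved under pics/ and viewed, at most 10 in all, crops included, and the job is handed in when it is done.

Besides the shell and the picture viewer there is one more tool, called as name(argument=value, ...), one argument or row to a line, values as JSON. send_rows: Moves the arm, as the interface text tells. Its arguments: {"type":"object","properties":{"series":{"type":"array"}},"required":["series"]}

```bash
mkdir -p pics
python3 - <<'E'
from cell import sensors,get_image
import cv2,numpy as np
s=sensors.read_state();print({k:np.round(v,3) for k,v in s.items()})
a=[]
for n in("scene","top"):
    d=get_image(n);np.savez(n,**d);print(n,d["vfov"],d["cx"],d["cy"],np.round(d["world_to_cam"],3).tolist())
    a.append(d["img"])
for i,n in enumerate(("scene","top")): cv2.imwrite(f"pics/{n}0.png",a[i][:,:,::-1])
E
```

```text
{'clock': np.float64(0.0), 'qpos': array([ 1.242,  0.629,  0.038,  1.518, -0.027,  0.996, -0.02 ]), 'qd': array([-0.   ,  0.   ,  0.   , -0.001,  0.   , -0.001, -0.   ]), 'tau': array([-1.0000e-03, -5.6341e+01,  1.2260e+00, -1.9345e+01,  1.1000e-02,
        1.1000e-02, -0.0000e+00]), 'eef_pos': array([ 168.74 , -627.099,  247.403]), 'tool_rot': array([-3.14 ,  0.   ,  0.263]), 'force': array([-0.744,  0.228, -0.141]), 'torque': array([-0.002,  0.001,  0.052]), 'gripper_force': np.float64(0.0), 'width': np.float64(85.361)}
scene 49.70032394055295 252.22975874026898 192.36098301803577 [[0.234, 0.972, 0.017, -159.384], [0.595, -0.13, -0.793, -193.838], [-0.769, 0.196, -0.608, 1703.693], [0.0, 0.0, 0.0, 1.0]]
top 45.60306870267847 250.86869187953906 196.0312850740974 [[0.024, -1.0, 0.008, -0.18], [-0.984, -0.025, -0.177, 545.521], [0.177, -0.004, -0.984, 1550.038], [0.0, 0.0, 0.0, 1.0]]
```

View pics/top0.png

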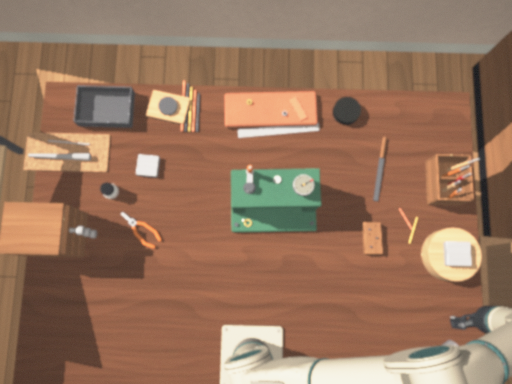

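View pics/scene0.png

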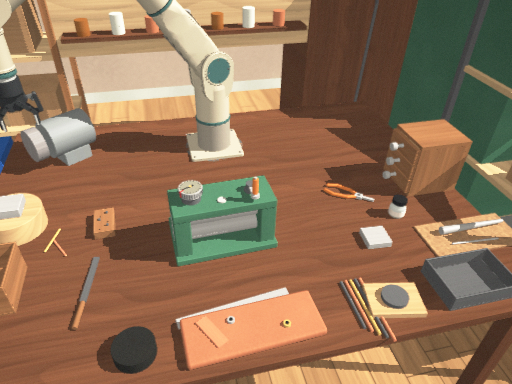

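The top view shows the mill with its bridge at about (232-320, 169-207), the crank axis near (251,186), the handle near (250,168), the disc at (278,179) and the gauge at (303,184). The scene view shows the handle at (255,187) and the gauge at (190,190).

```bash
cat > h.py <<'E'
import numpy as np,cv2
def ray(d,u,v):
    W=np.array(d["world_to_cam"]);f=192/np.tan(np.radians(float(d["vfov"]))/2)
    R=W[:3,:3];o=-R.T@W[:3,3];r=R.T@np.array([(u-d["cx"])/f,(v-d["cy"])/f,1]);return o,r
def onz(d,u,v,z):
    o,r=ray(d,u,v);return (o+r*(z-o[2])/r[2])
def proj(d,p):
    W=np.array(d["world_to_cam"]);f=192/np.tan(np.radians(float(d["vfov"]))/2)
    c=W[:3,:3]@np.array(p)+W[:3,3];return np.array([f*c[0]/c[2]+d["cx"],f*c[1]/c[2]+d["cy"]])
def pt(d,u,v):
    o,r=ray(d,u,v);return o+r*d["depth"][int(v),int(u)]
def cloud(d):
    v,u=np.mgrid[:384,:512];W=np.array(d["world_to_cam"]);f=192/np.tan(np.radians(float(d["vfov"]))/2)
    D=d["depth"];c=np.stack([(u-d["cx"])/f*D,(v-d["cy"])/f*D,D],-1)
    return (c-W[:3,3])@W[:3,:3]
E
python3 - <<'E'
from h import *
for n in("top","scene"):
    d=dict(np.load(n+".npz"));P=cloud(d);hsv=cv2.cvtColor(d["img"],cv2.COLOR_RGB2HSV)
    g=cv2.inRange(hsv,(50,80,30),(90,255,255))>0
    box=(P[...,0]>350)&(P[...,0]<850)&(abs(P[...,1])<300)
    m=box&(abs(P[...,2]-175)<8)&g
    r=cv2.minAreaRect(P[m][:,:2].astype(np.float32));print(n,"bridge",m.sum(),r,np.median(P[m][:,2]))
    o=cv2.inRange(hsv,(5,120,120),(18,255,255))>0
    m2=box&o&(P[...,2]>190)&(P[...,2]<260)
    v,u=np.nonzero(m2);print("orange",m2.sum(),u.mean(),v.mean(),P[m2].mean(0),P[m2].max(0))
    hi=box&(P[...,2]>205)&(P[...,2]<225)&~m2
    print("hi",hi.sum(),P[hi].mean(0),[c for c in [cv2.minEnclosingCircle(P[hi][:,:2].astype(np.float32))]])
    np.set_printoptions(suppress=True,precision=1)
    S=box&(P[...,2]>178); vv,uu=np.nonzero(S); print(uu.min(),uu.max(),vv.min(),vv.max())
    c=d["img"][vv.min()-8:vv.max()+25,uu.min()-20:uu.max()+25]
    cv2.imwrite(f"pics/{n}1.png",cv2.resize(c[:,:,::-1],None,fx=5,fy=5,interpolation=cv2.INTER_CUBIC)[:600,:800])
E
```

```text
top bridge 1992 ((549.0135498046875, -65.37185668945312), (121.48463439941406, 276.95257568359375), 2.650721549987793) 176.6689623637364
orange 12 249.08333333333334 169.41666666666666 [593.52098353  21.70627919 245.04116955] [599.81160946  28.32496086 251.55035447]
hi 351 [ 554.00516813 -141.60773883  218.38627534] [((557.6895141601562, -73.06400299072266), 107.48528289794922)]
231 320 166 207
scene bridge 2178 ((557.0602416992188, -63.3095703125), (126.71257781982422, 285.8244934082031), 1.992809534072876) 174.1942488235776
orange 92 255.2608695652174 185.77173913043478 [605.8  22.3 228. ] [612.1  30.7 250.4]
hi 361 [ 565.4 -145.   215.6] [((577.6842041015625, -73.65620422363281), 107.73077392578125)]
178 260 176 211
```

send_rows(
  series=[
    [85,[0.2,0.3,0.9],[0,0,-0.2]],
    [85,[0.45,0.8,0.4],[0,0,-0.2]],
    [85,[0.45,0.8,0.4],[0,0,-0.2]],
    [85,[0.45,0.8,0.3],[0,0,-0.2]],
    [85,[0.45,0.8,0.2],[0,0,-0.2]],
    [85,[0.45,0.8,0.2],[0,0,-0.2]],
    [85,[0.45,0.8,0.2],[0,0,-0.2]],
    [85,[0.45,0.8,0.2],[0,0,-0.2]],
  ],
)

```text
clock: 1.1
eef_pos: [370.4, -271.9, 416.6]
tool_rot: [-3.142, 0.0, 0.123]
force: [1.2, -0.2, -0.6]
width: 85.0
gripper_force: 0.0
```

send_rows(
  series=[
    [85,[0.45,0.8,0.2],[0,0,-0.2]],
    [85,[0.45,0.8,0],[0,0,-0.2]],
    [85,[0.45,0.8,0],[0,0,-0.2]],
    [85,[0.45,0.8,0],[0,0,-0.2]],
    [85,[0.45,0.5,0],[0,0,-0.2]],
    [85,[0,0,0],[0,0,0]],
  ],
)

```text
clock: 1.85
eef_pos: [506.0, -48.3, 427.6]
tool_rot: [-3.14, 0.001, 0.042]
force: [-0.4, -0.2, -0.3]
width: 84.9
gripper_force: 0.0
```

Run:
```python
from cell import sensors,get_image
from h import *
s=sensors.read_state();print(s["clock"],s["eef_pos"],s["tool_rot"])
d=get_image("wrist");np.savez("w1",**d);print(d["vfov"],np.round(d["world_to_cam"],3).tolist())
cv2.imwrite("pics/w1.png",d["img"][:,:,::-1])
```

```text
1.85 [506.02462446 -48.32498382 427.55407   ] [-3.13971811e+00  5.95497046e-04  4.19086675e-02]
58.537533462122866 [[0.043, -0.999, -0.003, -68.597], [-0.948, -0.041, 0.315, 380.78], [-0.315, -0.011, -0.949, 709.286], [0.0, 0.0, 0.0, 1.0]]
```

View pics/w1.png

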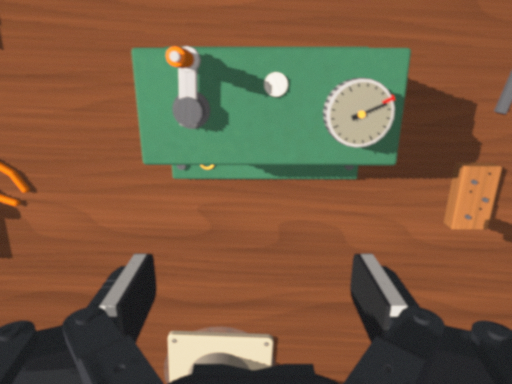

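The wrist view is clear. The handle top is at (177,56), the crank hub at (190,110), the disc at (276,85) and the gauge centre at (360,113). The red mark is at (390,100), and the hand points the same way.

Run:
```python
from h import *
np.set_printoptions(suppress=True,precision=1)
d=dict(np.load("w1.npz"));P=cloud(d);hsv=cv2.cvtColor(d["img"],cv2.COLOR_RGB2HSV)
box=(P[...,0]>440)&(P[...,0]<660)&(P[...,1]>-230)&(P[...,1]<90)
g=cv2.inRange(hsv,(50,80,30),(90,255,255))>0
m=box&g&(abs(P[...,2]-175)<6);print("bridge",cv2.minAreaRect(P[m][:,:2].astype(np.float32)),np.median(P[m][:,2]))
def circ(m,z,n):
    m=cv2.morphologyEx(m.astype(np.uint8),cv2.MORPH_OPEN,np.ones((3,3)))
    cs,_=cv2.findContours(m,0,2);c=max(cs,key=cv2.contourArea);
    q=np.array([onz(d,*p[0],z)[:2] for p in c],np.float32);print(n,cv2.minEnclosingCircle(q),cv2.fitEllipse(q))
right=P[...,1]<-100
circ(box&right&(P[...,2]>208),217,"gauge")
o=(cv2.inRange(hsv,(5,120,120),(20,255,255))>0)&box
top=box&(P[...,2]>243);circ(top,249,"handle");print(top.sum(),P[top].mean(0),P[top].max(0))
for z in(175,200,210,225,240): 
    k=box&~right&(abs(P[...,2]-z)<5)&~g;print(z,k.sum(),P[k].mean(0) if k.sum() else 0,P[k].min(0),P[k].max(0))
for u,v in((190,110),(177,56),(188,80),(276,85),(360,113)):print(u,v,pt(d,u,v))
red=(cv2.inRange(hsv,(0,170,120),(4,255,255))>0)|(cv2.inRange(hsv,(174,170,120),(180,255,255))>0)
red&=box&right;v,u=np.nonzero(red);print("red",red.sum(),u.mean(),v.mean(),onz(d,u.mean(),v.mean(),217))
```

```text
bridge ((552.668212890625, -64.13259887695312), (123.80130004882812, 286.7226257324219), 2.4681591987609863) 174.67838389632374
gauge ((282.3011169433594, -324.2412109375), 81.69053649902344) ((271.6519775390625, -329.30181884765625), (99.9236831665039, 147.40733337402344), 133.76950073242188)
handle ((343.39801025390625, -253.3980712890625), 128.46243286132812) ((180.08985900878906, -321.6669616699219), (198.8526153564453, 493.46099853515625), 124.5360107421875)
29051 [519.  -47.5 472. ] [607.3  29.7 552.9]
175 1531 [569.8  -5.  175.9] [484.9 -99.5 170. ] [617.1  84.7 180. ]
200 1352 [566.1  21.2 197.9] [535.    7.6 195. ] [611.   36.9 204.5]
210 22 [597.8  15.4 209.7] [591.7  13.7 205.2] [604.1  21.7 214.9]
225 39 [598.4  15.3 225.9] [591.3  13.3 220.2] [607.3  21.5 229.9]
240 56 [598.4  16.2 240.1] [591.7  13.9 235.3] [607.9  22.1 244.9]
190 110 [550.9  18.3 198.1]
177 56 [599.4  18.7 251.8]
188 80 [579.8  20.1 196.7]
276 85 [578.4 -68.5 179.3]
360 113 [ 557.3 -147.5  219.9]
red 27 389.55555555555554 99.18518518518519 [ 571.1 -174.6  217. ]
```

```bash
cat >> h.py <<'E'
def circ(d,m,z,n):
    m=cv2.morphologyEx(m.astype(np.uint8),cv2.MORPH_OPEN,np.ones((3,3)))
    cs,_=cv2.findContours(m,0,1);c=max(cs,key=cv2.contourArea)
    q=np.array([onz(d,*p[0],z)[:2] for p in c]);A=np.c_[2*q,np.ones(len(q))];x=np.linalg.lstsq(A,(q**2).sum(1),rcond=None)[0]
    print(n,"centre",np.round(x[:2],1),"r",round(float(np.sqrt(x[2]+x[0]**2+x[1]**2)),1),"enc",cv2.minEnclosingCircle(q.astype(np.float32)));return x[:2]
E
python3 - <<'E'
from h import *
d=dict(np.load("w1.npz"));P=cloud(d);hsv=cv2.cvtColor(d["img"],cv2.COLOR_RGB2HSV)
v,u=np.mgrid[:384,:512];X,Y,Z=P[...,0],P[...,1],P[...,2]
roi=(v<160)&(u>130)&(u<420)
circ(d,roi&(Z>212)&(Z<230)&(u>300),217,"gauge")
circ(d,roi&(Z>245)&(u<230),249,"handle")
dark=(hsv[...,2]<140)&(hsv[...,1]<60)&roi&(Z>193)&(Z<203)
circ(d,dark,198,"hub");print(dark.sum())
circ(d,roi&(u>255)&(u<300)&(hsv[...,1]<60)&(hsv[...,2]>150),179,"disc")
E
```

```text
gauge centre [ 557.4 -146.8] r 32.2 enc ((557.6845703125, -147.376220703125), 33.701454162597656)
handle centre [599.7  21.6] r 7.6 enc ((599.6426391601562, 21.54073715209961), 8.069074630737305)
hub centre [549.2  21.5] r 14.1 enc ((549.0825805664062, 21.706384658813477), 15.506686210632324)
703
disc centre [579.8 -68.4] r 12.0 enc ((579.6566162109375, -67.86641693115234), 12.879432678222656)
```

send_rows(
  series=[
    [50,[0.52,0.39,-0.6],[0,0,0]],
    [50,[0.52,0.39,-0.6],[0,0,0]],
    [50,[0.52,0.39,-0.6],[0,0,0]],
    [50,[0,0,0],[0,0,0]],
    [50,[0,0,0],[0,0,0]],
  ],
)

```text
clock: 2.52
eef_pos: [598.0, 16.7, 320.6]
tool_rot: [3.14, 0.001, 0.034]
force: [-0.4, -0.1, 0.4]
width: 50.4
gripper_force: 0.0
```

send_rows(
  series=[
    [50,[0.03,0.08,-0.5],[0,0,0]],
    [50,[0,0,-0.5],[0,0,0]],
    [50,[0,0,-0.54],[0,0,0]],
    [50,[0,0,0],[0,0,0]],
    [10,[0,0,0],[0,0,0]],
    [10,[0,0,0],[0,0,0]],
    [10,[0,0,0],[0,0,0]],
    [10,[0,0,0],[0,0,0]],
  ],
)

```text
clock: 3.52
eef_pos: [601.5, 22.8, 230.3]
tool_rot: [3.141, -0.004, 0.035]
force: [-0.9, -1.8, 4.9]
width: 15.6
gripper_force: 58.4
```

send_rows(
  series=[
    [10,[-0.063,-0.319,0],[0,0,0]],
    [10,[-0.181,-0.27,0],[0,0,0]],
    [10,[-0.27,-0.181,0],[0,0,0]],
    [10,[-0.319,-0.063,0],[0,0,0]],
    [10,[0,0,0],[0,0,0]],
  ],
)

```text
clock: 4.15
eef_pos: [549.8, -28.6, 230.2]
tool_rot: [3.14, -0.002, 0.034]
force: [-0.7, -1.1, 10.1]
width: 15.6
gripper_force: 59.8
```

send_rows(
  series=[
    [10,[-0.319,0.063,0],[0,0,0]],
    [10,[-0.27,0.181,0],[0,0,0]],
    [10,[-0.181,0.27,0],[0,0,0]],
    [10,[-0.063,0.319,0],[0,0,0]],
    [10,[0.063,0.319,0],[0,0,0]],
    [10,[0.181,0.27,0],[0,0,0]],
    [10,[0.27,0.181,0],[0,0,0]],
    [10,[0.319,0.063,0],[0,0,0]],
  ],
)

```text
clock: 5.15
eef_pos: [550.7, 71.7, 230.2]
tool_rot: [3.139, -0.001, 0.035]
force: [-2.2, -6.1, 12.3]
width: 15.8
gripper_force: 60.2
```

send_rows(
  series=[
    [10,[0.319,-0.063,0],[0,0,0]],
    [10,[0.27,-0.181,0],[0,0,0]],
    [10,[0.181,-0.27,0],[0,0,0]],
    [10,[0.063,-0.319,0],[0,0,0]],
    [10,[-0.063,-0.319,0],[0,0,0]],
    [10,[0,0,0],[0,0,0]],
  ],
)

```text
clock: 5.9
eef_pos: [597.1, 1.1, 230.3]
tool_rot: [3.14, -0.003, 0.032]
force: [0.4, -1.0, 7.9]
width: 15.9
gripper_force: 59.8
```

send_rows(
  series=[
    [10,[-0.048,-0.098,0],[0,0,0]],
    [10,[-0.061,-0.091,0],[0,0,0]],
  ],
)

```text
clock: 6.15
eef_pos: [591.8, -8.1, 230.3]
tool_rot: [3.141, -0.006, 0.035]
force: [1.1, 1.4, 7.6]
width: 15.4
gripper_force: 59.6
```

Run:
```python
from cell import sensors
import numpy as np
s=sensors.read_state();print({k:np.round(v,2) for k,v in s.items()})
```

```text
{'clock': np.float64(6.15), 'qpos': array([ 0.1 ,  0.57, -0.22,  1.71,  0.15,  0.88, -1.71]), 'qd': array([ 0.08, -0.04, -0.  ,  0.08, -0.  , -0.04,  0.07]), 'tau': array([ -0.19, -46.54,  -1.53, -14.47,   0.05,   0.74,  -0.07]), 'eef_pos': array([591.75,  -8.07, 230.27]), 'tool_rot': array([ 3.14, -0.01,  0.04]), 'force': array([1.11, 1.39, 7.59]), 'torque': array([ 0.1 , -0.41, -0.03]), 'gripper_force': np.float64(59.59), 'width': np.float64(15.4)}
```

send_rows(
  series=[
    [10,[-0.072,-0.082,0],[0,0,0]],
    [10,[-0.082,-0.072,0],[0,0,0]],
  ],
)

```text
clock: 6.4
eef_pos: [582.5, -17.7, 230.3]
tool_rot: [3.141, -0.006, 0.035]
force: [1.8, -0.4, 8.6]
width: 16.1
gripper_force: 59.6
```

send_rows(
  series=[
    [10,[-0.091,-0.061,0],[0,0,0]],
    [10,[-0.098,-0.048,0],[0,0,0]],
  ],
)

```text
clock: 6.65
eef_pos: [571.1, -24.5, 230.3]
tool_rot: [3.14, -0.006, 0.034]
force: [2.9, -0.9, 8.1]
width: 15.6
gripper_force: 59.7
```

send_rows(
  series=[
    [10,[-0.103,-0.035,0],[0,0,0]],
    [10,[-0.107,-0.021,0],[0,0,0]],
  ],
)

```text
clock: 6.9
eef_pos: [558.4, -28.0, 230.3]
tool_rot: [3.14, -0.006, 0.034]
force: [1.2, -1.0, 8.0]
width: 15.4
gripper_force: 59.7
```

send_rows(
  series=[
    [10,[-0.109,-0.007,0],[0,0,0]],
    [10,[-0.109,0.007,0],[0,0,0]],
  ],
)

```text
clock: 7.15
eef_pos: [545.1, -28.2, 230.2]
tool_rot: [3.14, -0.005, 0.034]
force: [1.5, -1.8, 8.2]
width: 15.5
gripper_force: 59.8
```

send_rows(
  series=[
    [10,[-0.107,0.021,0],[0,0,0]],
    [10,[-0.103,0.035,0],[0,0,0]],
  ],
)

```text
clock: 7.4
eef_pos: [535.1, -25.7, 230.5]
tool_rot: [3.138, -0.011, 0.034]
force: [14.3, -7.5, -3.5]
width: 15.6
gripper_force: 58.5
```

send_rows(
  series=[
    [10,[-0.08,0.04,0],[0,0,0]],
    [10,[0,0,0],[0,0,0]],
  ],
)

```text
clock: 7.65
eef_pos: [534.8, -25.6, 230.5]
tool_rot: [3.136, -0.02, 0.033]
force: [17.4, -8.3, -5.7]
width: 15.6
gripper_force: 59.4
```

send_rows(
  series=[
    [60,[0,0,0],[0,0,0]],
    [60,[0,0,0],[0,0,0]],
    [60,[0,0,0],[0,0,0]],
    [60,[0,0,0.5],[0,0,0]],
    [60,[0,0,1],[0,0,0]],
    [85,[-0.5,-0.8,0.4],[0,0,0]],
    [85,[-0.5,-0.8,0],[0,0,0]],
    [85,[0,0,0],[0,0,0]],
  ],
)

```text
clock: 8.65
eef_pos: [463.4, -120.7, 342.2]
tool_rot: [3.139, 0.002, 0.028]
force: [0.5, -0.0, -1.1]
width: 84.9
gripper_force: 0.0
```

Run:
```python
from cell import sensors,get_image
from h import *
s=sensors.read_state();print(s["clock"],s["eef_pos"],s["tool_rot"],s["qpos"])
d=get_image("wrist");np.savez("w2",**d)
im=d["img"][:,:,::-1];q=proj(d,[557.5,-147,217]).astype(int);print(q,proj(d,[549.4,21.6,198]))
big=cv2.resize(im,(800,600));x0=min(max(0,q[0]-50),412);y0=max(0,q[1]-50);c=cv2.resize(im[y0:y0+100,x0:x0+100],(400,400),interpolation=cv2.INTER_CUBIC)
print(x0,y0)
cv2.imwrite("pics/w2.png",np.hstack([cv2.resize(im,(400,400)),c]))
```

```text
8.65 [ 463.3922942  -120.73947086  342.1725391 ] [3.13921181e+00 1.82648209e-03 2.81131237e-02] [ 0.3610638   0.28174728 -0.2170874   1.83870528  0.07302749  1.02997091
 -1.42812744]
[295  56] [63.37521137 62.31462072]
245 6
```

View pics/w2.png

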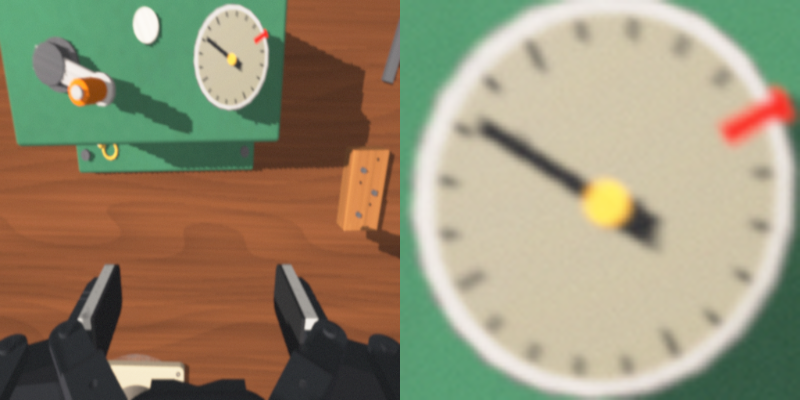

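The crank is now at its stop. In the crop the hub is at (605,203), the hand's tip at (482,123) pointing upper left, and the red mark at (730-795,95-140) upper right.

```bash
cat >> h.py <<'E'
def gauge(d,z=217.):
    hsv=cv2.cvtColor(d["img"],cv2.COLOR_RGB2HSV).astype(int);H,S,V=hsv[...,0],hsv[...,1],hsv[...,2]
    v,u=np.mgrid[:384,:512];o,_=ray(d,0,0)
    G=np.array([onz(d,a,b,z)[:2] for a,b in zip(u.ravel(),v.ravel())]).reshape(384,512,2)
    R=np.linalg.norm(G-[557.5,-147],axis=-1)
    al=lambda m,c:np.degrees(np.arctan2(*(np.average(G[m],axis=0)-c)[::-1]))
    disk=((H<50)|(H>150)|(S<50))&(V>90)&(R<42)
    c=circ(d,cv2.morphologyEx(disk.astype(np.uint8),cv2.MORPH_CLOSE,np.ones((7,7))),z,"gauge")
    hubm=(R<9)&(H>15)&(H<35)&(S>120);hub=G[hubm].mean(0)
    R=np.linalg.norm(G-c,axis=-1)
    red=((H<6)|(H>172))&(S>150)&(V>120)&(R<36)
    rc=red&(R<28)
    dk=(V<95)&(R>8)&(R<23)
    dk=dk&(R>10); vec=G[dk]-c
    a=np.degrees(np.arctan2(vec[:,1],vec[:,0]));far=(np.linalg.norm(vec,axis=1)>13)
    print("c",c.round(1),"hub",hub.round(1),hubm.sum(),"red",red.sum(),al(red,c).round(1),rc.sum(),al(rc,c).round(1),al(rc,hub).round(1))
    mv=G[dk][far].mean(0);print("hand",far.sum(),np.degrees(np.arctan2(*(mv-c)[::-1])).round(1),np.degrees(np.arctan2(*(mv-hub)[::-1])).round(1),"std",a[far].std().round(1))
E
python3 - <<'E'
from h import *
np.set_printoptions(suppress=True,precision=1)
d=dict(np.load("w2.npz"));gauge(d)
P=cloud(d);q=proj(d,[557.5,-147,217]).astype(int);print(P[q[1]+12,q[0]+10],P[q[1],q[0]])
E
```

```text
gauge centre [ 557.3 -147.4] r 32.8 enc ((558.3585815429688, -147.7559356689453), 34.084800720214844)
c [ 557.3 -147.4] hub [ 557.3 -147.9] 108 red 76 -59.8 32 -59.4 -58.8
hand 33 61.1 61.9 std 1.4
[ 550.2 -154.1  217.3] [ 557.6 -146.3  220.5]
```

send_rows(
  series=[
    [85,[0.52,-0.15,-0.4],[0,0,0]],
    [85,[0.52,-0.15,-0.4],[0,0,0]],
    [85,[0.52,-0.15,-0.2],[0,0,0]],
    [85,[0,0,0],[0,0,0]],
    [85,[0,0,0],[0,0,0]],
  ],
)

```text
clock: 9.32
eef_pos: [559.6, -142.0, 281.6]
tool_rot: [-3.14, 0.001, 0.038]
force: [-0.4, 0.5, 0.6]
width: 84.9
gripper_force: 0.0
```

send_rows(
  series=[
    [85,[-0.04,-0.09,0],[0,0,0]],
    [85,[0,0,-0.4],[0,0,0]],
    [85,[0,0,-0.5],[0,0,0]],
    [85,[0,0,-0.4],[0,0,0]],
    [85,[0,0,0],[0,0,0]],
    [85,[0,0,0],[0,0,0]],
  ],
)

```text
clock: 10.07
eef_pos: [558.0, -149.2, 205.3]
tool_rot: [3.141, -0.002, 0.036]
force: [0.1, -0.2, -0.2]
width: 85.1
gripper_force: 0.0
```

send_rows(
  series=[
    [85,[-0.01,0.03,-0.03],[0,0,0]],
    [85,[0,0,0],[0,0,0]],
    [60,[0,0,0],[0,0,0]],
    [60,[0,0,0],[0,0,0]],
    [60,[0,0,0],[0,0,0]],
    [60,[0,0,0],[0,0,0]],
  ],
)

```text
clock: 10.82
eef_pos: [557.3, -148.5, 203.2]
tool_rot: [3.14, -0.001, 0.035]
force: [-0.5, -1.1, 6.0]
width: 64.3
gripper_force: 65.2
```

send_rows(
  series=[
    [60,[0,0,0],[0,0,1]],
    [60,[0,0,0],[0,0,1]],
    [60,[0,0,0],[0,0,1]],
    [60,[0,0,0],[0,0,1]],
    [60,[0,0,0],[0,0,1]],
    [60,[0,0,0],[0,0,1]],
    [60,[0,0,0],[0,0,1]],
    [60,[0,0,0],[0,0,1]],
  ],
)

```text
clock: 11.82
eef_pos: [557.0, -148.0, 203.2]
tool_rot: [3.14, 0.0, 0.736]
force: [-1.0, -0.0, 6.1]
width: 64.3
gripper_force: 65.4
```

send_rows(
  series=[
    [60,[0,0,0],[0,0,1]],
    [60,[0,0,0],[0,0,1]],
    [60,[0,0,0],[0,0,1]],
    [60,[0,0,0],[0,0,1]],
    [60,[0,0,0],[0,0,1]],
    [60,[0,0,0],[0,0,1]],
    [60,[0,0,0],[0,0,1]],
    [60,[0,0,0],[0,0,1]],
  ],
)

```text
clock: 12.82
eef_pos: [556.6, -147.6, 203.2]
tool_rot: [3.142, 0.001, 1.434]
force: [-5.0, -0.4, 8.1]
width: 64.7
gripper_force: 65.5
```

send_rows(
  series=[
    [60,[0,0,0],[0,0,1]],
    [60,[0,0,0],[0,0,1]],
    [60,[0,0,0],[0,0,1]],
    [60,[0,0,0],[0,0,1]],
    [60,[0,0,0],[0,0,1]],
    [60,[0,0,0],[0,0,1]],
    [60,[0,0,0],[0,0,1]],
    [60,[0,0,0],[0,0,1]],
  ],
)

```text
clock: 13.82
eef_pos: [556.1, -147.7, 203.2]
tool_rot: [-3.139, 0.001, 2.132]
force: [-5.2, -0.5, 8.8]
width: 64.6
gripper_force: 65.7
```

Run:
```python
from cell import sensors,get_image
from h import *
s=sensors.read_state();print(s["clock"],s["eef_pos"],s["tool_rot"],s["force"])
d=get_image("wrist");np.savez("w3",**d);q=proj(d,[557.3,-147.4,217]);print(q)
cv2.imwrite("pics/w3.png",d["img"][:,:,::-1])
```

```text
13.825 [ 556.05809722 -147.74703554  203.18084695] [-3.13949869e+00  5.21249890e-04  2.13195740e+00] [-5.17078464 -0.46738607  8.81158104]
[254.26751751 298.08380449]
```

View pics/w3.png

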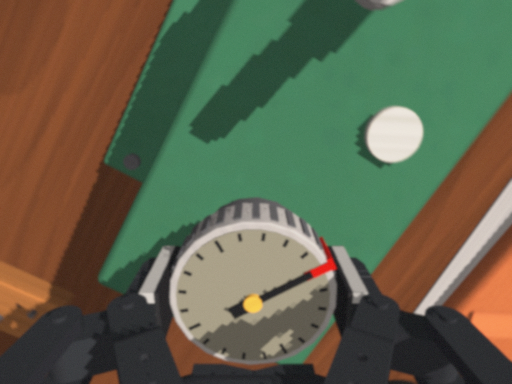

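The hand's tip, near (312,275), now meets the red mark at (312-333, 272-265). I'll measure what is left.

Run:
```python
from h import *
d=dict(np.load("w3.npz"));hsv=cv2.cvtColor(d["img"],cv2.COLOR_RGB2HSV).astype(int);H,S,V=hsv[...,0],hsv[...,1],hsv[...,2]
red=((H<6)|(H>172))&(S>150)&(V>100);hub=(H>15)&(H<35)&(S>140)&(V>150)
v,u=np.mgrid[:384,:512];near=(abs(u-252)<95)&(abs(v-295)<70)
dk=(V<60)&near
def W(m,z):
    b,a=np.nonzero(m);return np.array([onz(d,x,y,z)[:2] for x,y in zip(a,b)])
for zh in (217.,219.):
    h=W(hub&near,220.5).mean(0);c=np.array([557.3,-147.4])
    r=W(red&near,217.);r=r[np.linalg.norm(r-c,axis=1)<30];k=W(dk&(u>262)&(u<318)&(v>262),zh);rr=np.linalg.norm(k-c,axis=1);k=k[(rr>9)&(rr<24)]
    ang=lambda p,q:np.degrees(np.arctan2(*(p-q)[::-1])).round(2)
    vx=cv2.fitLine(k.astype(np.float32),cv2.DIST_L2,0,.01,.01).ravel()
    print(zh,"hub",h.round(1),"red",len(r),np.linalg.norm(r.mean(0)-c).round(1),ang(r.mean(0),c),ang(r.mean(0),h),"hand",len(k),ang(k.mean(0),c),ang(k.mean(0),h),"line",np.degrees(np.arctan2(vx[1],vx[0])).round(1))
```

```text
217.0 hub [ 556.5 -147.5] red 149 26.7 59.14 57.82 hand 179 57.18 55.08 line 62.4
219.0 hub [ 556.5 -147.5] red 149 26.7 59.14 57.82 hand 185 61.81 59.58 line 62.2
```

send_rows(
  series=[
    [60,[0,0,0],[0,0,0.3]],
    [60,[0,0,0],[0,0,0]],
    [85,[0,0,0],[0,0,0]],
    [85,[0,0,0],[0,0,0]],
    [85,[0,0,0],[0,0,0]],
    [85,[0,0,0.3],[0,0,0]],
    [85,[0,0,0.9],[0,0,0]],
    [85,[0.1,0,0],[0,0,0]],
  ],
)

```text
clock: 14.88
eef_pos: [565.7, -146.5, 279.3]
tool_rot: [3.135, 0.006, 2.156]
force: [-0.1, -0.4, 0.6]
width: 84.9
gripper_force: 0.0
```

Run:
```python
from cell import sensors,get_image
from h import *
s=sensors.read_state();print(s["clock"],s["eef_pos"],s["tool_rot"])
d=get_image("wrist");np.savez("w4",**d);q=proj(d,[557.3,-147.4,217]);print(q)
gauge(d,217.)
x,y=int(q[0]),int(q[1]);c=d["img"][max(0,y-60):y+60,x-60:x+60]
cv2.imwrite("pics/w4.png",cv2.resize(c[:,:,::-1],(600,c.shape[0]*5),interpolation=cv2.INTER_CUBIC))
```

```text
14.875 [ 565.72310784 -146.52999061  279.32597983] [3.13488198 0.0059148  2.15644647]
[238.34929257 211.76146191]
gauge centre [ 556.9 -149.2] r 34.8 enc ((558.1199951171875, -149.98936462402344), 39.069576263427734)
c [ 556.9 -149.2] hub [ 557.3 -149. ] 131 red 119 63.4 29 62.4 63.0
hand 60 60.8 61.7 std 2.1
```

View pics/w4.png

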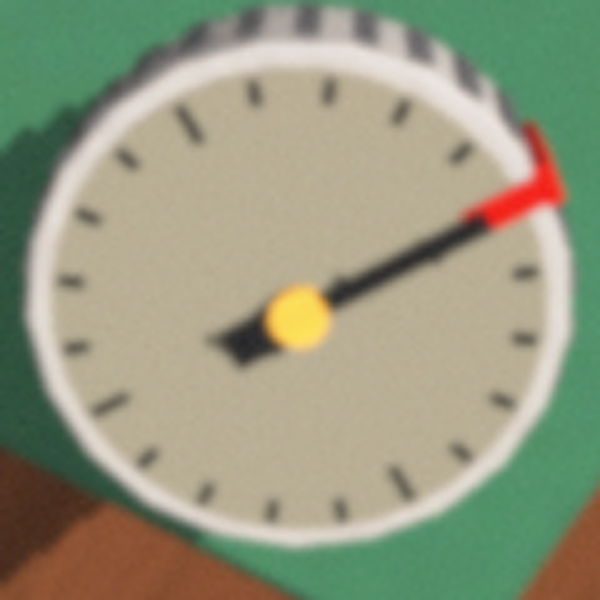

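The crop shows the red mark at (470-550, 218-185) just at the hand's tip (490,226). The view is oblique, so I'll take one from straight overhead to remove the parallax.

Run:
```python
from h import *
d=dict(np.load("w4.npz"));o,_=ray(d,0,0);print(o, (np.array([557.3,-147.4])-o[:2])/60)
```

```text
[520.56584715 -78.8464071  404.2135832 ] [ 0.61223588 -1.14255988]
```

send_rows(
  series=[
    [85,[0,0,0.5],[0,0,0]],
    [85,[0.31,-0.57,0.2],[0,0,0]],
    [85,[0.31,-0.57,0.1],[0,0,0]],
    [85,[0,0,0],[0,0,0]],
    [85,[0,0,0],[0,0,0]],
  ],
)

```text
clock: 15.55
eef_pos: [599.5, -214.6, 321.3]
tool_rot: [-3.141, -0.002, 2.157]
force: [-0.0, 0.8, 0.1]
width: 85.1
gripper_force: 0.0
```

Run:
```python
from cell import sensors,get_image
from h import *
s=sensors.read_state();print(s["clock"],s["eef_pos"])
d=get_image("wrist");np.savez("w5",**d);q=proj(d,[557.3,-147.4,217]);print(q,ray(d,0,0)[0])
gauge(d,217.)
x,y=int(q[0]),int(q[1]);c=d["img"][y-50:y+50,x-50:x+50]
cv2.imwrite("pics/w5.png",cv2.resize(c[:,:,::-1],(600,600),interpolation=cv2.INTER_CUBIC))
```

```text
15.55 [ 599.48700949 -214.61104272  321.29350003]
[255.29092255  78.0389928 ] [ 555.60519687 -147.2980868   446.85043866]
gauge centre [ 556.9 -147.9] r 32.6 enc ((557.373046875, -147.33367919921875), 33.761329650878906)
c [ 556.9 -147.9] hub [ 556.8 -148.2] 104 red 73 61.8 27 61.6 61.6
hand 36 61.6 61.6 std 1.4
```

View pics/w5.png

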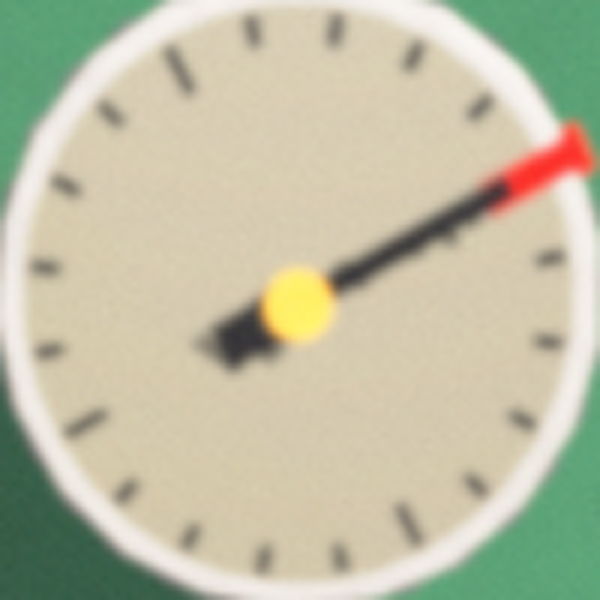

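From overhead, the red mark and the hand's tip lie on one line at 61.6° each. The hand hasn't moved since the crank reached its stop, so the crank is still closed.

```bash
python3 -c "
from cell import ctrl
print(ctrl.finish_job())"
```

```text
the job is handed in; nothing more can be done
None
```

I wound the crank clockwise onto its stop and turned the bezel until its red zero mark stood at the tip of the hand (both measured at 61.6°), then handed the job in at about 15.6 s with the robot touching nothing.

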